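# Open the two-catch sample cage and hold its gate wide

## Task

Unlock the low sample cage on the worktop: press its treadle down to the stop so the drop bolt stays up, then squeeze the first catch (nearer the cage; pinch tab and post together), and, once the gate has sprung out onto the second catch, squeeze that one likewise. Then take the upright post on the gate, swing the gate over its detent until it stands wide open, about square to where it was shut, and finish while still holding it there, for it springs back when let go. Leave the bottles in the cage and the loose things round it as they are.

Things in the scene. Friction and masses are not known exactly. Their poses are not given: they have to be found in the camera images.
- cage: fixed grey cage with its latch gear. Origin on the worktop on the gate's upright hinge axis; x points into the cage (away from the robot), y left along the shut gate, z up. Cage box: x 10 to 118, y -191 to -14 mm, clear roof at 79 mm. The gate opens to -x, sweeping a radius of 206 mm from -y to -x. Treadle left of the hinge (y = 62 mm), drop bolt at x 15, y 62 mm; catches at the gate's free end
- treadle (a joint): treadle angle, rad: 0 up (sprung), 0.20 down on its stop; full down takes about 7 N on the pad. It springs back when let go; the drop bolt stays up
- treadle_pad (a point): middle of the ribbed toe plate's top; plate 36 mm wide, 85 mm long, hinge on the cage side (cage x -45 mm, height 24 mm), toe to the robot. Up, it rises 0.20 rad to the toe; this point, 65 mm from the hinge, lies about 41 mm over the worktop and goes down 13 mm to the stop, where the plate is level. Press straight down here with shut fingertips
- drop_bolt (a joint): height of the drop bolt, m: 0 down (blocks the gate's tail), free of the gate from 0.006; a full press of the treadle kicks it up to about 0.010 and friction keeps it there
- first_catch (a joint): travel of the first catch's tab (30 mm wide, 85 to 130 mm high) towards its fixed post (12 x 30 mm, 130 mm high), m: 0 out (sprung), 0.020 at the stop; lets the gate go at about 0.013. Spring 3 N at 0, 8 N at the stop; goes back out when let go. Squeeze from above, fingertips no lower than 88 mm: the gate passes below
- first_squeeze (a point): where to centre the fingers on the first catch (the one nearer the cage), 110 mm over the worktop; x points outward from the hinge, along the squeeze, z up. Tab (moves): x -30 to -20 mm when out, one finger on its -30 face; fixed post: +2 to +14 mm, other finger on the +14 face. 44 mm over both, 24 mm when fully squeezed (then centred at +2 mm)
- second_catch (a joint): the same for the second catch
- second_squeeze (a point): the same point and axes for the second catch, of the same shape, about 80 mm nearer the robot along the gate's swing; it stops the gate at 0.33 rad after the first has let go
- gate (a joint): gate angle, rad: 0 shut, grows as it opens to the robot, 1.65 at the stop. The first catch holds it near 0, the second at about 0.33; freed, it springs out to about 0.62. Detent between about 0.85 and 1.15 (some 2 N more at the post); the spring (0.4 Nm/rad about 0.62) pulls it back from wide open with about 2.5 N at the post
- gate_handle (a point): grip point on the upright round post on the gate, 14 mm thick, 140 mm from the hinge axis, from 81 to 141 mm over the worktop (this point at 117 mm); the gate's top rail below it is at 76 mm
- gate_hinge (a point): point on the upright hinge axis, 117 mm over the worktop; the post moves on a circle of 140 mm about it
- standard_1: small brown bottle, 28 mm wide, 62 mm high, standing in the cage; leave
- standard_2: another such bottle in the cage; leave
- beaker: clear beaker, 56 mm wide, 65 mm high, a bystander on the worktop; leave
- fuse_box: small carton 45 x 70 x 35 mm, a bystander; leave
- timer: white digital timer, 33 x 66 mm, 55 mm high, a bystander; leave
- first_post: the fixed post of the first catch, 12 x 30 mm, 130 mm high; its origin lies at the cage's origin, its x axis points outward to the post (245 to 257 mm out)
- second_post: the fixed post of the second catch, 12 x 30 mm, 130 mm high; its origin lies at the cage's origin, its x axis points outward to the post (245 to 257 mm out)

How it is judged:
On the way, in this order (a step that is already met when the one before it is completed fails the run):
1. with the gate still shut, the treadle is pressed down to its stop and the drop bolt is up (value of joint treadle above 0.18 rad and value of joint drop_bolt above 0.007 m and value of joint gate below 0.1 rad), for 0.1 s.
2. the first catch is squeezed, tab and post between the fingers (value of joint first_catch above 0.012 m and contact force between the fingers and first_post above 0.5 N and value of joint gate below 0.45 rad), for 0.05 s.
3. with the gate on the second catch, that one is squeezed, tab and post between the fingers (value of joint second_catch above 0.012 m and contact force between the fingers and second_post above 0.5 N and value of joint gate above 0.25 rad), for 0.05 s.
4. the gate is past its detent with the fingers on it (value of joint gate above 1.25 rad and contact force between the fingers and gate above 0.5 N), for 0.2 s.
At the end, for the whole second after the job is handed in: the gate stands open at 1.35 rad (77 degrees) or more, at rest, with the fingers touching it (1 N or more) and the grasp within 45 mm of the grip point on its post; the drop bolt is up (6 mm or more), treadle and both catches have sprung back (value of joint gate above 1.35 rad and contact force between the fingers and gate above 1 N and velocity of joint gate between -0.1 and 0.1 rad/s and value of joint drop_bolt above 0.006 m and value of joint treadle below 0.05 rad and value of joint each of first_catch, second_catch below 0.004 m and distance between the grasp point and gate_handle below 0.045 m); the arm keeps its last pose, push and grip.
It fails at once if a bottle in the cage is knocked over or shifted by more than 25 mm (angle between any of standard_1, standard_2's own z axis and vertical above 0.4 rad or distance of any of standard_1, standard_2 from where it was at the start of the episode above 0.025 m).
It fails at once if a bystander is moved by more than 20 mm (distance of any of beaker, timer, fuse_box from where it was at the start of the episode above 0.02 m).
It also fails if it takes over 72 s, if anything falls off the work surface, if the arm or the gripper's body presses on something with over 40 N, if the wrist force passes 120 N, or if a joint passes its speed limit or range.

## Robot

A 6-joint arm with a two-finger parallel gripper is mounted at the origin on a cart in front of the work surface, level with it; the furniture and walls round the work are solid. World frame = base frame: x ahead of the robot, y to its left, z up, the work surface at z = 0. Lengths are in m, angles in rad, forces in N, time in s.
With the tool pointing down it reaches from about 0.275 to 0.825 m from the base axis. Payload 4.9 kg.
Tool frame: the origin (TCP) lies midway between the tips of the shut fingers; the grasp point (between the pads) lies 19 mm behind it (env.grip_point_offset is the z of the grasp point in the tool frame, in m); z points along the fingers, y is the line along which they close (so a half turn about z gives the same grasp; the last joint's range is limited). The gripper opens to 85 mm and grips with 20 to 120 N. Pads are 22 mm wide; open, the fingers measure 114 mm over their backs; the gripper's body (76 mm by 85 mm) begins 54 mm behind the grasp point. The pads swing forward as they close: fully open they stand 13 mm farther back than shut.
Start: joints at [-0.134, 0.326, -0.193, 1.052, 0, 1.437], TCP at [0.55, 0, 0.231] pointing down, gripper open.
Joint ranges: [-2.65, 2.65], [-0.97, 1.79], [-1.3, 1.35], [-1.93, 2.1], [-1.47, 1.37], [-3.14, 3.14]. Speed limits (rad/s): [2.57, 2.57, 3.14, 3.14, 3.14, 3.14].

## Interface

Orientations are given as a unit quaternion [x, y, z, w].
In Python, from workcell import env, read_camera, calibration, workorder gives the robot as it stands.
- The arm moves only by the shell command python3 -m crank 'ROWS' [FORCE]. ROWS is a JSON object of lists of equal length, an entry for each row: "twist": the turn, a rotation vector about the tool's x, y, z in rad, a list of three; "travel": the shift along the tool's x, y, z in cm, a list of three; "gripper": the gripper command: -1 is shut, 1 is fully open, values between are in proportion. A call has 1 to 8 rows; each row is the pose to reach, as a shift and turn from the pose commanded when the call began, along the tool's axes at that moment; what a row does not reach only later rows make up. A row lasts 1/12 s, in which the tool goes at most 41.7 mm and 7.16 degrees, less where a joint would pass 70% of its speed; a pose out of reach is approached as far as the arm can. A call with a gripper value outside its range is refused whole. The fingers move at their own pace and stop on an object; FORCE is the grip in N (left out, the last holds). Time passes only in rows, so rows that repeat a pose let the fingers close. It gives the time, the measured TCP pose, the force, the opening and the grip force at its end, in the units of the state.
- env.get_obs(): the state, without advancing time (a new reading comes with each control period).
- read_camera(name): name is "scene" or "side" or "wrist"; returns (picture, depth): 400x640x3 uint8, blue, green, red; 400x640 float32, m along the optical axis (not along the pixel's ray), 0 where there is no reading.
- calibration(name): a dict with "intrinsics" (3x3 intrinsics, pixels), "dist" ([k1, k2, p1, p2, k3] as OpenCV has them; the pictures are not rectified), "world_to_cam" (4x4, takes a point from world to camera coordinates); the wrist camera has in their place "hand_eye" (4x4, takes a point from camera to tool coordinates, whose origin is the TCP and whose axes are the flange's). Camera axes: x right, y up, looking along -z (the intrinsics and any distortion apply to the point x, -y, -z); pixel columns grow to the right and rows downward; lengths in m; the calibration is good to about 2 mm. A picture is of the moment at which its call begins: read the wrist's pose just before it. calibration takes no time and is no camera call.
- workorder.hand_in(): hands the job in; it is judged then, once.
The state is a dict: "time_s": time; "joint_pos": joint angles; "qvel": joint speeds; "effort": joint torques, N m; "tool_pos": TCP position; "tcp_rot": TCP orientation; "contact_force": force on the tool from outside, world axes, zero at the start; "moment": the same for the moment, N m; "gripper_width": finger opening in m; "grasp_force": force on a finger pad.
Only numpy, scipy, OpenCV 4.12 (cv2) and the standard library are available. Lean on these libraries where they do the work, as an engineer would, in place of code of your own. Each camera call takes 0.05 s, during which the arm holds its last target. There are 200 camera calls.

## Working session

There is one attempt and no reset: what is moved stays moved. The work goes in short steps, Python scripts to look and compute and a shell command to move; the robot and the scene stay as the last step left them, time stands still between calls to the robot, and variables do not carry over. Pictures are saved under pics/ and viewed, at most 10 in all, crops included, and the job is handed in when it is done.

```bash
mkdir -p pics; ls; python3 - <<'E'
from workcell import env, read_camera, calibration
import cv2,numpy as np
o=env.get_obs(); print({k:np.round(v,3).tolist() for k,v in o.items()}, env.grip_point_offset)
for n in ["scene","side","wrist"]:
    p,d=read_camera(n); cv2.imwrite(f"pics/{n}0.png",p); np.save(f"pics/{n}0.npy",d)
    c=calibration(n); print(n,{k:np.round(v,4).tolist() for k,v in c.items()}, (d>0).mean())
E
```

```text
pics
{'time_s': 0.0, 'joint_pos': [-0.134, 0.327, -0.194, 1.052, 0.0, 1.437], 'qvel': [-0.001, 0.0, -0.001, 0.0, -0.0, 0.0], 'effort': [-0.001, -44.34, 26.244, 0.016, -0.0, -0.0], 'tool_pos': [0.549, 0.0, 0.23], 'tcp_rot': [0.707, 0.707, -0.001, -0.001], 'contact_force': [-0.047, 0.357, 0.987], 'moment': [-0.03, 0.012, 0.01], 'grasp_force': 0.0, 'gripper_width': 0.085} -0.0187
scene {'intrinsics': [[439.3507, 0.0, 319.025], [0.0, 439.3507, 199.9523], [0.0, 0.0, 1.0]], 'dist': [0.0083, 0.0, 0.0, 0.0, 0.0], 'world_to_cam': [[0.6605, -0.7507, 0.0151, -0.3906], [0.3955, 0.3649, 0.8429, -0.2899], [-0.6382, -0.5507, 0.5379, -1.0631], [0.0, 0.0, 0.0, 1.0]]} 0.9957265625
side {'intrinsics': [[496.3717, 0.0, 318.5959], [0.0, 496.3717, 188.4226], [0.0, 0.0, 1.0]], 'dist': [-0.1137, 0.0, 0.0, 0.0, 0.0], 'world_to_cam': [[-0.9948, -0.1014, -0.0081, 0.5518], [0.042, -0.4827, 0.8748, -0.1309], [-0.0926, 0.8699, 0.4845, -1.3251], [0.0, 0.0, 0.0, 1.0]]} 0.99570703125
wrist {'intrinsics': [[346.4105, 0.0, 328.0634], [0.0, 346.4105, 196.531], [0.0, 0.0, 1.0]], 'dist': [0.0099, 0.0, 0.0, 0.0, 0.0], 'hand_eye': [[-0.0004, 0.9561, 0.2931, 0.0764], [1.0, 0.0004, -0.0002, 0.0008], [-0.0003, 0.2931, -0.9561, -0.1434], [0.0, 0.0, 0.0, 1.0]]} 0.99627734375
```

View pics/scene0.png

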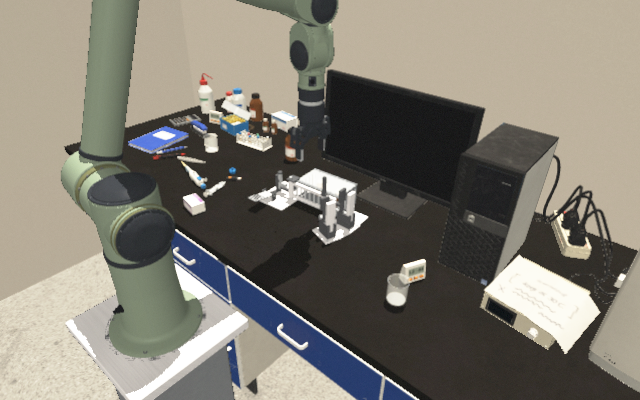

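View pics/side0.png

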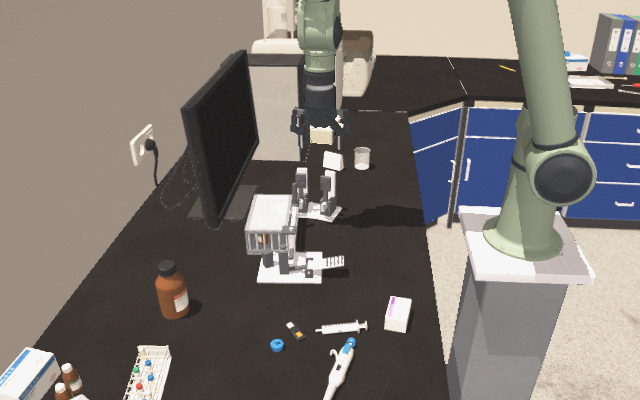

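View pics/wrist0.png

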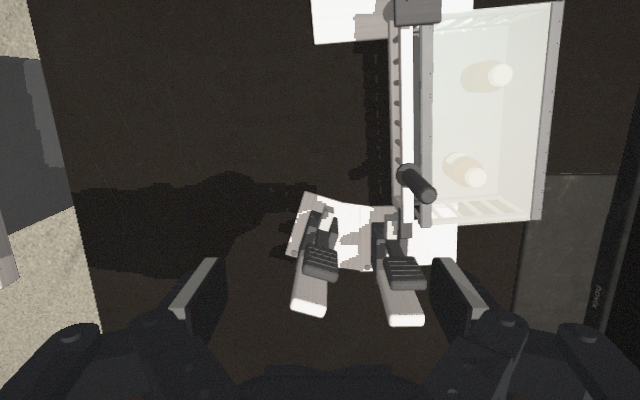

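The wrist view shows the cage at the right and the gate post's top at about (415,185). The first catch has its tab at (403,273) and post at (405,320); the second catch is at (320,262) and (308,305). Next I'll deproject the depth into points.

```bash
cat > h.py <<'E'
import cv2,numpy as np
from scipy.spatial.transform import Rotation as R
from workcell import env, read_camera, calibration
def tool():
    o=env.get_obs(); T=np.eye(4); T[:3,:3]=R.from_quat(o["tcp_rot"]).as_matrix(); T[:3,3]=o["tool_pos"]; return T
def cloud(name,d,T=None):
    c=calibration(name); K=c["intrinsics"]
    uv=np.stack(np.meshgrid(np.arange(640),np.arange(400)),-1).reshape(-1,1,2).astype(float)
    n=cv2.undistortPoints(uv,np.array(K),np.array(c["dist"])).reshape(400,640,2)
    P=np.stack([n[...,0]*d,-n[...,1]*d,-d],-1)
    M=(T@np.array(c["hand_eye"])) if name=="wrist" else np.linalg.inv(c["world_to_cam"])
    P=P@M[:3,:3].T+M[:3,3]; P[d<=0]=np.nan; return P
def top(P,img,zlo,zhi,minpx=15):
    m=((P[...,2]>zlo)&(P[...,2]<zhi)).astype(np.uint8)
    n,l,s,c=cv2.connectedComponentsWithStats(m)
    for i in range(1,n):
        if s[i,4]<minpx: continue
        q=P[l==i]; (cx,cy),(w,h),a=cv2.minAreaRect((q[:,:2]*1000).astype(np.float32))
        print("px",c[i].round(),"n",s[i,4],"z",np.median(q[:,2]).round(4),"rect",np.round([cx,cy,w,h,a],1),"col",img[l==i].mean(0).round())
E
python3 - <<'E'
from h import *
T=tool()
for n in ["wrist","side","scene"]:
    d=np.load(f"pics/{n}0.npy"); im=cv2.imread(f"pics/{n}0.png"); P=cloud(n,d,T)
    P[(P[...,0]<.35)|(P[...,0]>.85)]=np.nan
    if n=="wrist":
        P[250:,:230]=np.nan;P[250:,430:]=np.nan;P[345:]=np.nan
        for zr in [(.126,.14),(.138,.15),(.073,.086)]: print(zr); top(P,im,*zr)
        for u,v in [(415,185),(430,190),(403,265),(405,320),(320,255),(308,307),(540,100),(550,10),(540,215),(415,10)]: print(u,v,P[v,u].round(4))
    else:
        P[(np.abs(P[...,1])>.35)]=np.nan
        print(n);top(P,im,.02,.16,30)
E
```

```text
(0.126, 0.14)
px [421. 188.] n 168 z 0.135 rect [618.7   8.   13.7   9.2  39.5] col [59. 60. 61.]
px [320. 272.] n 459 z 0.1301 rect [544.1 -61.6  10.1  29.7  71.7] col [94. 96. 99.]
px [408. 283.] n 447 z 0.1302 rect [614.1 -71.7  29.   10.    2.4] col [92. 94. 97.]
px [308. 306.] n 514 z 0.1302 rect [534.  -93.5  13.   30.   72.8] col [221. 224. 228.]
px [407. 318.] n 497 z 0.1303 rect [ 6.151e+02 -1.044e+02  2.950e+01  1.230e+01  3.000e-01] col [216. 220. 224.]
(0.138, 0.15)
px [427. 194.] n 289 z 0.1413 rect [620.1   6.2  13.4  13.4  40.9] col [92. 94. 97.]
(0.073, 0.086)
px [481. 112.] n 30455 z 0.079 rect [671.1  51.4 130.5 185.2   4.4] col [208. 214. 215.]
px [322. 242.] n 78 z 0.08 rect [544.6 -57.7   3.3  11.3  87.3] col [63. 63. 64.]
px [396. 252.] n 86 z 0.0788 rect [613.3 -68.3  12.7   5.7  27.1] col [60. 61. 62.]
px [299. 269.] n 32 z 0.0801 rect [521.6 -86.6   8.1   2.3  43.2] col [126. 131. 137.]
px [383. 283.] n 76 z 0.0802 rect [ 602.5 -102.7   11.6    5.2   51.6] col [121. 126. 132.]
415 185 [0.6146 0.0095 0.1265]
430 190 [0.621  0.0103 0.1427]
403 265 [ 0.6144 -0.0
[... 553 characters left out ...]
388 rect [658.7 185.   35.1  24.8  37.3] col [113. 114. 118.]
px [322. 264.] n 476 z 0.0311 rect [531.5 204.2 112.8  53.5   1.2] col [204. 205. 209.]
px [393. 303.] n 123 z 0.0342 rect [358.  329.8  42.6  23.4  76.9] col [238. 218. 240.]
scene
px [389. 174.] n 2649 z 0.1245 rect [795.5 -90.4  23.  505.1   1. ] col [30. 30. 30.]
px [293. 152.] n 50 z 0.0422 rect [816.  339.4  15.7  20.5  43.1] col [149. 165. 184.]
px [325. 196.] n 2696 z 0.0768 rect [655.5  30.1 336.2 203.7  74.2] col [171. 175. 177.]
px [263. 195.] n 181 z 0.0327 rect [5.315e+02 1.998e+02 1.165e+02 5.260e+01 1.000e-01] col [188. 192. 193.]
px [199. 201.] n 57 z 0.0346 rect [361.1 326.4  22.   41.9   0. ] col [229. 219. 237.]
```

```bash
python3 -m crank '{"twist":[[0,0,0],[0,0,0],[0,0,0],[0,0,0],[0,0,0],[0,0,0],[0,0,0],[0,0,0]],"travel":[[20,-5.6,0],[20,-5.6,0],[20,-5.6,0],[20,-5.6,2],[20,-5.6,5],[20,-5.6,7],[20,-5.6,7],[20,-5.6,7]],"gripper":[-1,-1,-1,-1,-1,-1,-1,-1]}' 30; python3 - <<'E'
from h import *
T=tool(); p,d=read_camera("wrist"); cv2.imwrite("pics/w1.png",p); P=cloud("wrist",d,T); print(T.round(3)); np.save("pics/w1P.npy",P)
ys,xs=np.mgrid[0:400:40,0:640:40]
print(env.get_obs()["gripper_width"])
E
```

```text
time_s: 0.82
tool_pos: [0.4922, 0.2001, 0.1599]
tcp_rot: [0.706, 0.708, -0.002, -0.001]
contact_force: [0.4, 0.1, 0.4]
gripper_width: -0.0
grasp_force: 0.0
[[-0.002  1.    -0.004  0.492]
 [ 1.     0.002 -0.002  0.2  ]
 [-0.002 -0.004 -1.     0.16 ]
 [ 0.     0.     0.     1.   ]]
-0.00034735294793583876
```

View pics/w1.png

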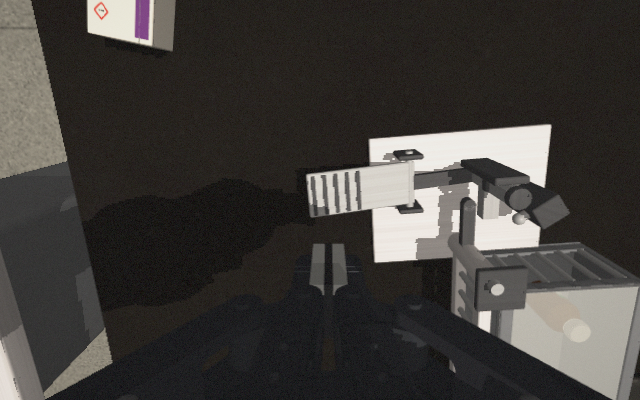

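The treadle plate lies at pixels (308–413, 165–215), with its toe at the left and the fuse box at top left. I'll fit the plate now.

```bash
python3 - <<'E'
from h import *
P=np.load("pics/w1P.npy"); q=P[160:222,305:418].reshape(-1,3); q=q[(q[:,2]>.021)&(q[:,2]<.05)]
print(len(q)); r=cv2.minAreaRect((q[:,:2]*1000).astype(np.float32)); print(r)
x=q[:,0]; print(np.polyfit(x-x.min(),q[:,2],1),x.min(),x.max())
for u,v in [(311,195),(345,190),(380,187),(408,183)]: print(P[v,u].round(4))
print("top of hinge post", P[285:292,494:500].reshape(-1,3).mean(0))
E
```

```text
4879
((521.7568359375, 198.11366271972656), (90.53870391845703, 47.30297088623047), 4.443118095397949)
[-0.20288439  0.04474424] 0.47525433335669276 0.5682773689242221
[0.4792 0.198  0.0439]
[0.506  0.2003 0.0374]
[0.5347 0.2012 0.0314]
[0.5581 0.2036 0.0277]
top of hinge post [nan nan nan]
```

```bash
python3 -m crank '{"twist":[[0,0,0],[0,0,0],[0,0,0],[0,0,0],[0,0,0],[0,0,0],[0,0,0],[0,0,0]],"travel":[[0,0.3,4],[0,0.3,8],[0,0.3,11.5],[0,0.3,12.5],[0,0.3,13.2],[0,0.3,13.4],[0,0.3,13.4],[0,0.3,13.4]],"gripper":[-1,-1,-1,-1,-1,-1,-1,-1]}'
```

```text
time_s: 1.53
tool_pos: [0.4985, 0.1996, 0.0296]
tcp_rot: [0.707, 0.707, 0.001, 0.001]
contact_force: [-2.5, -0.6, 3.7]
gripper_width: -0.0002
grasp_force: 2.2
```

```bash
python3 -m crank '{"twist":[[0,0,0],[0,0,0],[0,0,0],[0,0,0]],"travel":[[0,-0.2,0.2],[0,-0.2,0.4],[0,-0.2,0.6],[0,-0.2,0.6]],"gripper":[-1,-1,-1,-1]}'
```

```text
time_s: 1.87
tool_pos: [0.4984, 0.1997, 0.0259]
tcp_rot: [0.707, 0.707, 0.002, 0.003]
contact_force: [-5.9, -4.2, 24.1]
gripper_width: 0.0002
grasp_force: 12.1
```

```bash
python3 -m crank '{"twist":[[0,0,0],[0,0,-0.1],[0,0,-0.22],[0,0,-0.34],[0,0,-0.46],[0,0,-0.58],[0,0,-0.7],[0,0,-0.82]],"travel":[[0,0,-4],[0,0,-8],[0,0,-12],[0,0,-16],[-3,2,-18],[-7,4,-18],[-11,6,-18],[-15,8,-18]],"gripper":[-1,-1,-1,-1,-1,0,1,1]}'; python3 - <<'E'
from h import *
T=tool(); print(T.round(3)); p,d=read_camera("scene"); cv2.imwrite("pics/s2.png",cv2.resize(p[140:260,220:400],None,fx=4,fy=4)); 
E
```

```text
time_s: 2.53
tool_pos: [0.5703, 0.0628, 0.2044]
tcp_rot: [0.368, 0.93, 0.001, 0.003]
contact_force: [0.3, 0.3, -0.2]
gripper_width: 0.0358
grasp_force: 0.0
[[-0.729  0.684  0.006  0.57 ]
 [ 0.684  0.729  0.     0.063]
 [-0.004  0.004 -1.     0.204]
 [ 0.     0.     0.     1.   ]]
```

View pics/s2.png

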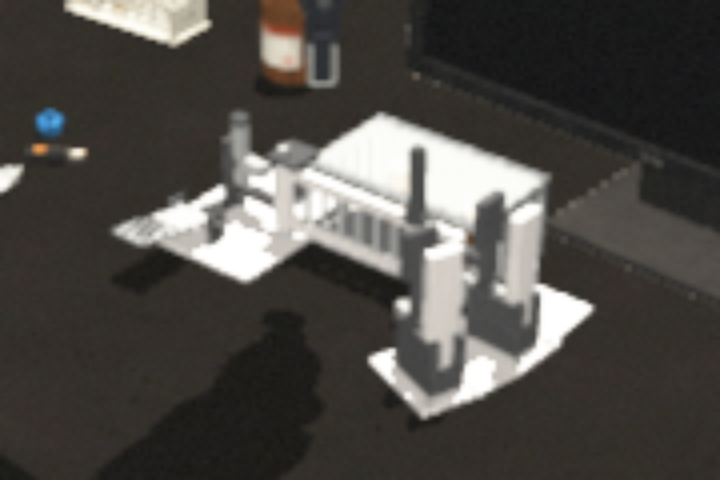

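```bash
python3 -m crank '{"twist":[[0,0,-0.12],[0,0,-0.24],[0,0,-0.36],[0,0,-0.48],[0,0,-0.6],[0,0,-0.72],[0,0,-0.78],[0,0,-0.78]],"travel":[[-3,-2,0],[-6,-4,0],[-9,-6,0],[-12.9,-8.1,0],[-12.9,-8.1,0],[-12.9,-8.1,0],[-12.9,-8.1,0],[-12.9,-8.1,0]],"gripper":[1,1,1,1,1,1,1,1]}'; python3 - <<'E'
from h import *
T=tool(); print(T.round(4)); p,d=read_camera("wrist"); cv2.imwrite("pics/w3.png",p); P=cloud("wrist",d,T); np.save("pics/w3P.npy",P)
top(P,p,.126,.135)
E
```

```text
time_s: 3.25
tool_pos: [0.6065, -0.0842, 0.2028]
tcp_rot: [-0.009, 1.0, -0.0, 0.001]
contact_force: [0.2, -0.2, -0.6]
gripper_width: 0.0854
grasp_force: 0.0
[[-9.998e-01 -1.870e-02  2.600e-03  6.065e-01]
 [-1.870e-02  9.998e-01 -4.000e-04 -8.420e-02]
 [-2.600e-03 -5.000e-04 -1.000e+00  2.028e-01]
 [ 0.000e+00  0.000e+00  0.000e+00  1.000e+00]]
px [312.  91.] n 1002 z 0.1304 rect [533.6 -93.7  12.   29.9  72.5] col [133. 138. 145.]
px [363. 109.] n 807 z 0.1303 rect [543.6 -62.2  10.1  29.9  72.1] col [75. 77. 78.]
px [343. 217.] n 620 z 0.1303 rect [613.8 -72.4  29.5   9.6   1.7] col [89. 91. 93.]
px [294. 217.] n 748 z 0.1304 rect [ 614.6 -105.3   29.5   12.     1.9] col [214. 219. 222.]
px [455. 224.] n 140 z 0.1308 rect [617.3   2.4   5.9  13.5  49.9] col [46. 46. 47.]
```

View pics/w3.png

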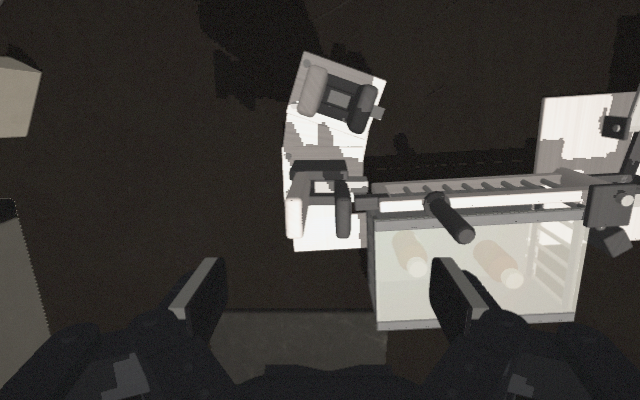

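The first catch's tab is at (343,217) and its post at (294,217). Both match the first measurement.

```bash
python3 -m crank '{"twist":[[0,0,0],[0,0,0]],"travel":[[0,0,0],[0,0,0]],"gripper":[1,1]}'; python3 -c "
from h import *; print(tool().round(4))"
```

```text
time_s: 3.47
tool_pos: [0.606, -0.0832, 0.202]
tcp_rot: [-0.009, 1.0, -0.0, 0.001]
contact_force: [-0.6, -1.2, -0.2]
gripper_width: 0.0852
grasp_force: 0.0
[[-9.998e-01 -1.860e-02  1.200e-03  6.060e-01]
 [-1.860e-02  9.998e-01 -3.000e-04 -8.320e-02]
 [-1.100e-03 -3.000e-04 -1.000e+00  2.020e-01]
 [ 0.000e+00  0.000e+00  0.000e+00  1.000e+00]]
```

```bash
python3 -m crank '{"twist":[[0,0,-0.01],[0,0,-0.01],[0,0,-0.01],[0,0,-0.01],[0,0,-0.01],[0,0,-0.01],[0,0,-0.01]],"travel":[[-0.8,-1.5,0],[-0.8,-1.5,3],[-0.8,-1.5,6],[-0.8,-1.5,9],[-0.8,-1.5,11],[-0.8,-1.5,11],[-0.8,-1.5,11]],"gripper":[1,1,1,1,1,1,1]}'
```

```text
time_s: 4.05
tool_pos: [0.6132, -0.0978, 0.0907]
tcp_rot: [-0.015, 1.0, 0.0, -0.001]
contact_force: [-0.5, -0.7, 0.9]
gripper_width: 0.0852
grasp_force: 0.0
```

```bash
python3 -m crank '{"twist":[[0,0,0],[0,0,0],[0,0,0],[0,0,0],[0,0,0],[0,0,0],[0,0,0],[0,0,0]],"travel":[[0,0,-0.1],[0,0,-0.1],[0,0,-0.1],[0,0,-0.1],[0,0,-0.1],[0,0,-0.1],[0,0,-0.1],[0,0,-0.1]],"gripper":[-1,-1,-1,-1,-1,-1,-1,-1]}' 25
```

```text
time_s: 4.72
tool_pos: [0.6153, -0.1015, 0.0945]
tcp_rot: [-0.014, 1.0, -0.003, 0.001]
contact_force: [-0.7, -6.7, 6.9]
gripper_width: 0.0235
grasp_force: 30.2
```

```bash
python3 -m crank '{"twist":[[0,0,0],[0,0,0],[0,0,0],[0,0,0],[0,0,0],[0,0,0],[0,0,0],[0,0,0]],"travel":[[0,0,0],[0,0,0],[0,0,0],[0,0,0],[0,0,-3],[0,0,-6],[0,0,-9],[0,0,-11]],"gripper":[1,1,1,1,1,1,1,1]}'; python3 - <<'E'
from h import *
T=tool(); print(T.round(4)); p,d=read_camera("wrist"); cv2.imwrite("pics/w4.png",p); P=cloud("wrist",d,T); np.save("pics/w4P.npy",P)
top(P,p,.126,.135)
E
```

```text
time_s: 5.38
tool_pos: [0.6149, -0.0991, 0.2055]
tcp_rot: [-0.015, 1.0, -0.001, 0.001]
contact_force: [0.0, -0.0, 1.0]
gripper_width: 0.0851
grasp_force: 0.0
[[-0.9996 -0.0296  0.0028  0.6149]
 [-0.0296  0.9996 -0.0023 -0.0991]
 [-0.0027 -0.0024 -1.      0.2055]
 [ 0.      0.      0.      1.    ]]
px [339.  77.] n 1013 z 0.1305 rect [533.6 -93.6  12.   29.8  72.4] col [162. 168. 174.]
px [389.  95.] n 817 z 0.1304 rect [543.5 -62.3  10.2  29.7  72.8] col [69. 70. 71.]
px [492. 148.] n 143 z 0.1305 rect [573.8   6.1   7.7  13.8  77.1] col [39. 40. 40.]
px [317. 204.] n 746 z 0.1304 rect [ 614.6 -105.5   29.3   11.6    1.5] col [212. 217. 221.]
px [366. 205.] n 624 z 0.1303 rect [614.1 -72.3  30.1  10.1   1.1] col [85. 86. 89.]
```

View pics/w4.png

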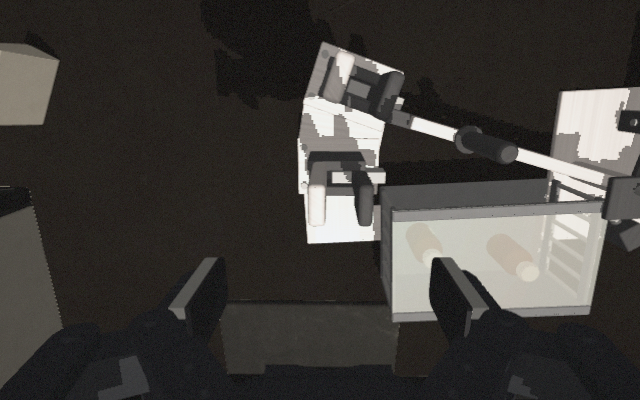

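The gate now rests on the second catch, whose tab is at (389,95) and post at (339,77).

```bash
python3 -m crank '{"twist":[[0,0,0.12],[0,0,0.24],[0,0,0.335],[0,0,0.335],[0,0,0.335],[0,0,0.335],[0,0,0.335],[0,0,0.335]],"travel":[[4,0.7,0],[7.9,1.45,0],[7.9,1.45,0],[7.9,1.45,3],[7.9,1.45,6],[7.9,1.45,8],[7.9,1.45,8],[7.9,1.45,8]],"gripper":[1,1,1,1,1,1,1,1]}';python3 -c "
from h import *; print(tool().round(4))"
```

```text
time_s: 6.1
tool_pos: [0.5337, -0.0862, 0.1217]
tcp_rot: [0.152, 0.988, -0.0, -0.001]
contact_force: [-0.7, 0.3, 0.2]
gripper_width: 0.0854
grasp_force: 0.0
[[-9.537e-01  3.008e-01 -2.500e-03  5.337e-01]
 [ 3.008e-01  9.537e-01 -0.000e+00 -8.620e-02]
 [ 2.300e-03 -8.000e-04 -1.000e+00  1.217e-01]
 [ 0.000e+00  0.000e+00  0.000e+00  1.000e+00]]
```

```bash
python3 -m crank '{"twist":[[0,0,0],[0,0,0],[0,0,0],[0,0,0],[0,0,0],[0,0,0],[0,0,0],[0,0,0]],"travel":[[-0.2,0,2.8],[-0.2,0,2.8],[-0.2,0,2.8],[-0.2,0,2.8],[-0.2,0,2.8],[-0.2,0,2.8],[-0.2,0,2.8],[-0.2,0,2.8]],"gripper":[1,1,-1,-1,-1,-1,-1,-1]}'; python3 -m crank '{"twist":[[0,0,0],[0,0,0],[0,0,0]],"travel":[[0,0,0],[0,0,0],[0,0,0]],"gripper":[-1,-1,-1]}'
```

```text
time_s: 6.77
tool_pos: [0.5366, -0.0908, 0.0966]
tcp_rot: [0.153, 0.988, -0.005, 0.001]
contact_force: [-5.7, -10.6, 11.4]
gripper_width: 0.0233
grasp_force: 29.2
time_s: 7.02
tool_pos: [0.5366, -0.0908, 0.0966]
tcp_rot: [0.153, 0.988, -0.004, 0.001]
contact_force: [-5.5, -9.7, 11.0]
gripper_width: 0.0232
grasp_force: 28.8
```

Fully squeezed. Next I'll open, lift and look.

```bash
python3 -m crank '{"twist":[[0,0,0],[0,0,0],[0,0,0],[0,0,0],[0,0,0],[0,0,0],[0,0,0],[0,0,0]],"travel":[[0,0,0],[0,0,0],[0,0,0],[0,0,0],[0,0,-4],[0,0,-8],[0,0,-11],[0,0,-11]],"gripper":[1,1,1,1,1,1,1,1]}'; python3 - <<'E'
from h import *
T=tool(); print(T.round(4)); p,d=read_camera("wrist"); cv2.imwrite("pics/w5.png",p); P=cloud("wrist",d,T); np.save("pics/w5P.npy",P)
top(P,p,.126,.135);print(); top(P,p,.138,.145)
E
```

```text
time_s: 7.68
tool_pos: [0.54, -0.0882, 0.2109]
tcp_rot: [0.152, 0.988, -0.001, 0.005]
contact_force: [1.8, -0.3, 0.5]
gripper_width: 0.0854
grasp_force: 0.0
[[-0.9537  0.3005  0.0096  0.54  ]
 [ 0.3005  0.9538 -0.0045 -0.0882]
 [-0.0105 -0.0014 -0.9999  0.2109]
 [ 0.      0.      0.      1.    ]]
px [485. 145.] n 132 z 0.1304 rect [533.2  22.7   5.8  13.5  44.3] col [44. 44. 44.]
px [315. 195.] n 722 z 0.1304 rect [533.1 -93.2  11.8  29.2  71.7] col [223. 227. 230.]
px [363. 195.] n 606 z 0.1303 rect [543.  -62.   10.1  29.   71.5] col [89. 91. 94.]
px [376. 286.] n 483 z 0.1303 rect [613.8 -72.4  29.7   9.9   1.4] col [88. 90. 92.]
px [334. 298.] n 568 z 0.1303 rect [ 614.5 -105.2   30.1   12.2    2.1] col [212. 217. 221.]

px [498. 150.] n 391 z 0.1411 rect [536.1  25.5  12.9  13.4  43.5] col [80. 82. 84.]
```

View pics/w5.png

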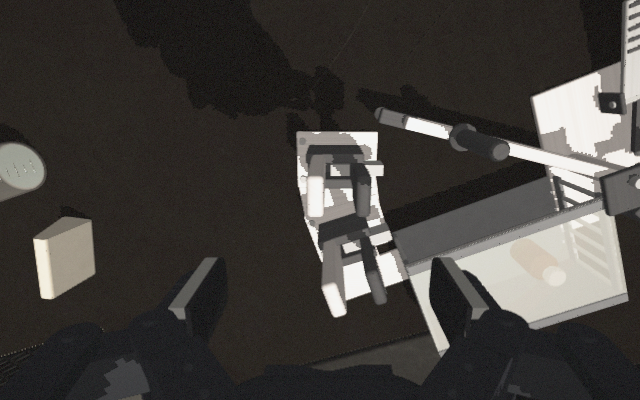

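The gate has sprung out, and its post top is at (498,150), which is (0.536, 0.0255) in world axes. I'll go above it with the closing line along the swing tangent.

```bash
python3 -m crank '{"twist":[[0,0,-0.12],[0,0,-0.24],[0,0,-0.36],[0,0,-0.48],[0,0,-0.6],[0,0,-0.72],[0,0,-0.84],[0,0,-0.96]],"travel":[[1,3,0],[2,6,0],[3,9,0],[3.8,10.7,0],[3.8,10.7,0],[3.8,10.7,0],[3.8,10.7,0],[3.8,10.7,0]],"gripper":[1,1,1,1,1,1,1,1]}'; python3 -m crank '{"twist":[[0,0,-0.12],[0,0,-0.24],[0,0,-0.36],[0,0,-0.38],[0,0,-0.38]],"travel":[[0,0,0],[0,0,0],[0,0,0],[0,0,0],[0,0,0]],"gripper":[1,1,1,1,1]}';  python3 - <<'E'
from h import *
T=tool(); print(T.round(4),env.get_obs()["joint_pos"].round(2)); p,d=read_camera("wrist"); cv2.imwrite("pics/w6.png",p); P=cloud("wrist",d,T)
print(); top(P,p,.138,.145)
E
```

```text
time_s: 8.4
tool_pos: [0.5313, 0.0268, 0.2028]
tcp_rot: [-0.325, 0.946, -0.0, -0.001]
contact_force: [0.0, 0.9, 0.5]
gripper_width: 0.0855
grasp_force: 0.0
time_s: 8.82
tool_pos: [0.5316, 0.0266, 0.2032]
tcp_rot: [-0.494, 0.87, 0.0, -0.001]
contact_force: [0.8, -0.4, 0.6]
gripper_width: 0.0853
grasp_force: 0.0
[[-5.125e-01 -8.587e-01 -2.100e-03  5.316e-01]
 [-8.587e-01  5.125e-01 -5.000e-04  2.660e-02]
 [ 1.500e-03  1.600e-03 -1.000e+00  2.032e-01]
 [ 0.000e+00  0.000e+00  0.000e+00  1.000e+00]] [-0.09  0.32 -0.28  0.97 -0.   -1.12]

px [321. 213.] n 350 z 0.1412 rect [536.   25.9  13.4  13.4  41.1] col [73. 75. 77.]
px [  4. 374.] n 135 z 0.1409 rect [796.9  12.   11.7   3.8  87.7] col [17. 17. 17.]
```

```bash
python3 -m crank '{"twist":[[0,0,0],[0,0,0],[0,0,0],[0,0,0],[0,0,0],[0,0,0],[0,0,0],[0,0,0]],"travel":[[-0.2,-0.4,0],[-0.2,-0.4,3],[-0.2,-0.4,6],[-0.2,-0.4,9],[-0.2,-0.4,10.4],[-0.2,-0.4,10.4],[-0.2,-0.4,10.4],[-0.2,-0.4,10.4]],"gripper":[1,1,1,1,1,1,-1,-1]}' 40; python3 -m crank '{"twist":[[0,0,0],[0,0,0],[0,0,0],[0,0,0],[0,0,0],[0,0,0]],"travel":[[0,0,0],[0,0,0],[0,0,0],[0,0,0],[0,0,0],[0,0,0]],"gripper":[-1,-1,-1,-1,-1,-1]}'; cat > arc.py <<'E'
# rows for swinging: from commanded tool pose (x,y,yaw of tool y axis) round hinge by steps
from h import *
import sys
H=np.array([.6075,.1465]); T=tool(); p=T[:2,3]; X=T[:2,0]; Y=T[:2,1]
v=p-H; print("pos",T[:3,3].round(4),"r",np.hypot(*v),"gate",np.arctan2(-v[0],-v[1])+.085, "yaw",np.degrees(np.arctan2(Y[1],Y[0])))
for a in np.arange(.1,.81,.1):
    c,s=np.cos(-a),np.sin(-a); d=H+.140/np.hypot(*v)*np.array([[c,-s],[s,c]])@v-p
    print(round(a,2),np.round([d@X*100,d@Y*100],2))
E
python3 arc.py
```

```text
time_s: 9.53
tool_pos: [0.538, 0.0263, 0.1013]
tcp_rot: [-0.494, 0.869, -0.001, 0.001]
contact_force: [0.4, 0.1, 0.4]
gripper_width: 0.0645
grasp_force: 0.0
time_s: 10.03
tool_pos: [0.5375, 0.0263, 0.1011]
tcp_rot: [-0.495, 0.869, -0.001, 0.001]
contact_force: [-0.7, -0.3, 5.4]
gripper_width: 0.0131
grasp_force: 39.0
pos [0.5375 0.0263 0.1011] r 0.13906276660128222 gate 0.6124260611704891 yaw 149.2850112897176
0.1 [0.04 1.4 ]
0.2 [-0.16  2.78]
0.3 [-0.5   4.14]
0.4 [-0.96  5.46]
0.5 [-1.56  6.73]
0.6 [-2.28  7.93]
0.7 [-3.12  9.05]
0.8 [-4.07 10.08]
```

```bash
python3 -m crank '{"twist":[[0,0,0.1],[0,0,0.2],[0,0,0.3],[0,0,0.4],[0,0,0.5],[0,0,0.6],[0,0,0.6],[0,0,0.6]],"travel":[[0.04,1.4,-0.1],[-0.16,2.8,-0.1],[-0.5,4.15,-0.1],[-0.95,5.45,-0.1],[-1.55,6.75,-0.1],[-2.3,7.95,-0.1],[-2.3,7.95,-0.1],[-2.3,7.95,-0.1]],"gripper":[-1,-1,-1,-1,-1,-1,-1,-1]}'; python3 arc.py
```

```text
time_s: 10.7
tool_pos: [0.4832, 0.088, 0.1013]
tcp_rot: [-0.216, 0.976, 0.0, 0.003]
contact_force: [9.0, 1.8, -11.0]
gripper_width: 0.0128
grasp_force: 39.8
pos [0.4832 0.088  0.1013] r 0.13738121912519094 gate 1.216115481017649 yaw 114.9655898179457
0.1 [0.2 1.4]
0.2 [-0.01  2.78]
0.3 [-0.35  4.14]
0.4 [-0.82  5.46]
0.5 [-1.43  6.72]
0.6 [-2.15  7.91]
0.7 [-2.99  9.03]
0.8 [-3.94 10.06]
```

```bash
python3 -m crank '{"twist":[[0,0,0.08],[0,0,0.16],[0,0,0.24],[0,0,0.3],[0,0,0.3],[0,0,0.3],[0,0,0.3],[0,0,0.3]],"travel":[[0,1.1,0.1],[-0.1,2.2,0.1],[-0.3,3.3,0.1],[-0.5,4.2,0.1],[-0.5,4.2,0.1],[-0.5,4.2,0.1],[-0.5,4.2,0.1],[-0.5,4.2,0.1]],"gripper":[-1,-1,-1,-1,-1,-1,-1,-1]}';python3 -m crank '{"twist":[[0,0,0],[0,0,0],[0,0,0],[0,0,0],[0,0,0],[0,0,0]],"travel":[[0,0,0],[0,0,0],[0,0,0],[0,0,0],[0,0,0],[0,0,0]],"gripper":[-1,-1,-1,-1,-1,-1]}'; python3 arc.py; python3 - <<'E'
from h import *
p,d=read_camera("side"); cv2.imwrite("pics/d7.png",cv2.resize(p[120:300,220:400],None,fx=3,fy=3))
E
```

```text
time_s: 11.37
tool_pos: [0.4724, 0.1269, 0.1013]
tcp_rot: [-0.067, 0.998, -0.001, 0.005]
contact_force: [11.3, -0.7, -7.3]
gripper_width: 0.0129
grasp_force: 40.2
time_s: 11.87
tool_pos: [0.4724, 0.1268, 0.1013]
tcp_rot: [-0.067, 0.998, -0.001, 0.005]
contact_force: [12.6, -1.5, -6.9]
gripper_width: 0.0131
grasp_force: 40.2
pos [0.4724 0.1268 0.1013] r 0.13649047858950006 gate 1.5111569459384953 yaw 97.67236286639434
0.1 [0.3  1.39]
0.2 [0.1  2.78]
0.3 [-0.23  4.14]
0.4 [-0.7   5.46]
0.5 [-1.29  6.73]
0.6 [-2.01  7.93]
0.7 [-2.84  9.05]
0.8 [-3.79 10.08]
```

View pics/d7.png

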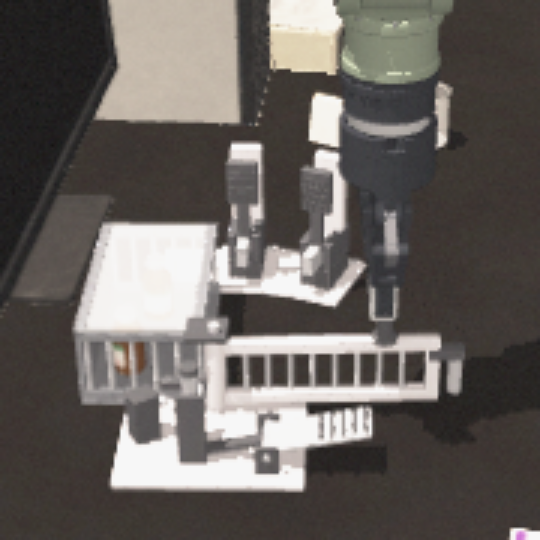

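The gate stands square to the cage with its post in the fingers at (385,335). Both catches are out, the treadle is up and the loose things are untouched, so I'm handing in.

```bash
python3 -c "
from workcell import workorder; print(workorder.hand_in())"
```

```text
the job is handed in; nothing more can be done
None
```

I handed the job in with the gate held at about 1.51 rad: treadle pressed to its stop, both catches squeezed in order, and catches and treadle back out in the last picture; the drop bolt's height was not seen directly, and no verdict came back.

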